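# Pair the flower pots with their saucers

## Task

Pick out the four terracotta flower pots and set each one, upright and well centred, in its own saucer: round pots in the round saucers, square pots in the square ones, large in large and small in small, the square pots lined up with the edges of their saucers. Set them down without dropping or banging them, and leave the saucers, the vase and the mug where they stand.

Things in the scene. Friction and masses are not known exactly. Their poses are not given: they have to be found in the camera images.
- round_pot_large: large round flower pot of plain terracotta, open, empty, 70 mm high; a vertical collar 62 mm in outer diameter forms the top 18 mm, below it the wall tapers to a foot 46 mm in diameter; wall 5 mm, about 170 g. Grip it across the collar. Origin: centre of underside, z up. Stands loose on the table, its place random; yaw is of no account.
- round_pot_small: small round flower pot of plain terracotta, open, empty, 48 mm high; a vertical collar 44 mm in outer diameter forms the top 14 mm, below it the wall tapers to a foot 32 mm in diameter; wall 5 mm, about 80 g. Grip it across the collar. Origin: centre of underside, z up. Stands loose on the table, its place random; yaw is of no account.
- square_pot_large: large square flower pot of plain terracotta, open, empty, 70 mm high; a vertical collar 60 mm square (outside) forms the top 18 mm, below it the straight body is 52 mm square down to the foot; about 200 g. Grip it across any two parallel collar faces. x and y axes stand square to its faces; yaw within 0.75 rad of 0. Origin: centre of underside, z up. Stands loose on the table, its place random.
- square_pot_small: small square flower pot of plain terracotta, open, empty, 48 mm high; a vertical collar 42 mm square (outside) forms the top 14 mm, below it the straight body is 34 mm square down to the foot; about 90 g. Grip it across any two parallel collar faces. x and y axes stand square to its faces; yaw within 0.75 rad of 0. Origin: centre of underside, z up. Stands loose on the table, its place random.
- round_saucer_large: large round saucer of plain terracotta, outer diameter 100 mm at the rim, 13 mm high, a shallow well with a flat floor 5 mm above the table and a 5 mm wall round it. It belongs to the large round pot. Origin: centre of underside, z up. Stands loose on the table, its place random; slides if pushed hard.
- round_saucer_small: small round saucer of plain terracotta, outer diameter 70 mm at the rim, 13 mm high, a shallow well with a flat floor 5 mm above the table and a 5 mm wall round it. It belongs to the small round pot. Origin: centre of underside, z up. Stands loose on the table, its place random; slides if pushed hard.
- square_saucer_large: large square saucer of plain terracotta, 96 mm square outside, 13 mm high, a shallow well 86 mm square with a flat floor 5 mm above the table and 5 mm walls. It belongs to the large square pot. x and y axes stand square to its edges; yaw within 0.75 rad of 0. Origin: centre of underside, z up. Stands loose on the table, its place random; slides if pushed hard.
- square_saucer_small: small square saucer of plain terracotta, 66 mm square outside, 13 mm high, a shallow well 56 mm square with a flat floor 5 mm above the table and 5 mm walls. It belongs to the small square pot. x and y axes stand square to its edges; yaw within 0.75 rad of 0. Origin: centre of underside, z up. Stands loose on the table, its place random; slides if pushed hard.
- vase: bystander, not a flower pot: a round-bellied terracotta vase, 84 mm high, belly 66 mm in diameter, neck 22 mm. Leave it alone. Origin: centre of underside, z up. Stands loose on the table, its place random.
- mug: bystander: blue glazed mug, 80 mm high, 72 mm in diameter, with a handle sticking out about 30 mm on its +y side. Leave it alone. Origin: centre of underside, z up. Stands loose on the table, its place random.

How it is judged (in metres and radians):
At the end, for the whole second after the job is handed in: Each flower pot stands on the floor of the saucer of its own shape and size, its centre within 10 mm of the saucer's centre, upright within 0.1 rad, the square ones with faces parallel to the saucer's edges within 0.2 rad; the saucers lie flat on the table; all is released and at rest (horizontal distance between round_pot_large and round_saucer_large below 0.01 m and z of round_pot_large in the frame of round_saucer_large between 0.002 and 0.009 m and angle between each of round_pot_large, round_saucer_large, round_pot_small, round_saucer_small, square_pot_large, square_saucer_large, square_pot_small, square_saucer_small's own z axis and vertical below 0.1 rad and height (world z) of each of round_saucer_large, round_saucer_small, square_saucer_large, square_saucer_small below 0.005 m and linear speed of each of round_pot_large, round_pot_small, square_pot_large, square_pot_small below 0.02 m/s and angular speed of each of round_pot_large, round_pot_small, square_pot_large, square_pot_small below 0.2 rad/s and horizontal distance between round_pot_small and round_saucer_small below 0.01 m and z of round_pot_small in the frame of round_saucer_small between 0.002 and 0.009 m and horizontal distance between square_pot_large and square_saucer_large below 0.01 m and z of square_pot_large in the frame of square_saucer_large between 0.002 and 0.009 m and (angle between the x axis of square_pot_large and the x axis of square_saucer_large, either way round below 0.2 rad or angle between the x axis of square_pot_large and the y axis of square_saucer_large, either way round below 0.2 rad) and horizontal distance between square_pot_small and square_saucer_small below 0.01 m and z of square_pot_small in the frame of square_saucer_small between 0.002 and 0.009 m and (angle between the x axis of square_pot_small and the x axis of square_saucer_small, either way round below 0.2 rad or angle between the x axis of square_pot_small and the y axis of square_saucer_small, either way round below 0.2 rad)); the robot touches nothing.
It fails at once if the vase or the mug is moved more than 30 mm from where it stood, or tipped over (distance of any of vase, mug from where it was at the start of the episode above 0.03 m or angle between any of vase, mug's own z axis and vertical above 0.5 rad).
It fails at once if a saucer is moved more than 30 mm from where it stood, or tipped over (distance of any of round_saucer_large, round_saucer_small, square_saucer_large, square_saucer_small from where it was at the start of the episode above 0.03 m or angle between any of round_saucer_large, round_saucer_small, square_saucer_large, square_saucer_small's own z axis and vertical above 0.5 rad).
It fails at once if a pot is dropped or banged down into its saucer (still faster than 0.45 m/s when within 20 mm of it) ((linear speed of round_pot_large above 0.45 m/s and distance between round_pot_large and round_saucer_large below 0.02 m) or (linear speed of round_pot_small above 0.45 m/s and distance between round_pot_small and round_saucer_small below 0.02 m) or (linear speed of square_pot_large above 0.45 m/s and distance between square_pot_large and square_saucer_large below 0.02 m) or (linear speed of square_pot_small above 0.45 m/s and distance between square_pot_small and square_saucer_small below 0.02 m)).
It also fails if it takes over 112 s, if anything falls off the work surface, if the arm or the gripper's body presses on something with over 40 N, if the wrist force passes 120 N, or if a joint passes its speed limit or range.

## Robot

A 6-joint arm with a two-finger parallel gripper is mounted at the origin on the work surface. World frame = base frame: x ahead of the robot, y to its left, z up, the work surface at z = 0. Lengths are in mm, angles in degrees, forces in N, time in s.
With the tool pointing down it reaches from about 300 to 850 mm from the base axis. Payload 4.2 kg.
Tool frame: the origin (TCP) lies midway between the tips of the shut fingers; the grasp point (between the pads) lies 19 mm behind it (pinch_z is the distance from the TCP to the grasp point, in mm); z points along the fingers, y is the line along which they close (so a half turn about z gives the same grasp; the last joint's range is limited). The gripper opens to 91 mm and grips with 3 to 60 N. Pads are 32 mm wide; open, the fingers measure 118 mm over their backs; the gripper's body (76 mm by 178 mm) begins 60 mm behind the grasp point.
Start: joints at [-64.859, 18.312, 89.639, -0, 72.044, -1.146], TCP at [254.657, -515.551, 213.976] pointing down, gripper open.
Joint ranges: [-177.97, 177.97], [-48.28, 115.42], [12.27, 149.76], [-77.06, 257.06], [2.81, 150.46], [-146.56, 146.56]. Speed limits (degrees/s): [147.25, 147.25, 180, 180, 180, 180].

## Interface

Orientations are given as [roll, pitch, yaw] about the fixed x, y, z axes, in that order (R = Rz(yaw) Ry(pitch) Rx(roll)).
In Python, from workcell import * gives the robot as it stands.
- The arm moves only by the tool step_arm, never from a script. Its argument "steps" is a list of rows, each a list of 7 numbers: the turn, a rotation vector about the tool's x, y, z in degrees, then the shift along the tool's x, y, z in mm, then the opening, from 0 (shut) to 1 (fully open). In form: [[rx, ry, rz, x, y, z, hand], ...]. A call has exactly 8 rows; each row shifts and turns the commanded pose from where the row before left it, along the tool's axes as they then stand; what a row does not reach is not made up. A row lasts 1/8 s, in which the tool goes at most 62.5 mm and 10.7 degrees, less where a joint would pass 70% of its speed; a pose out of reach is approached as far as the arm can. A call is refused whole if a number of a shift passes 62.5 or a number of a turn 10.7, either way. A call with a gripper value outside its range is refused whole. The fingers move at their own pace and stop on an object; "force" is the grip in N (left out, the last holds). Time passes only in rows, so rows that do not move let the fingers close, or fill a call up. It gives the time, the measured TCP pose, the force, the opening and the grip force at its end, in the units of the state.
- state(): the state, without advancing time (a new reading comes with each control period).
- grab_frame(name): name is "scene" or "top"; returns a dict with "image" (400x640x3 uint8, blue, green, red), "fovy" (degrees; the focal length in pixels is half the picture's height over the tangent of half this angle, whatever the lens; pixels are square), "cx", "cy" (the principal point, pixels), "origin" and "rotation" of the camera in the world. Camera axes: x right, y down, z forward; pixel columns grow to the right and rows downward; lengths in mm; the calibration is good to about 2 mm. A picture is of the moment at which its call begins. There is no depth.
- job_done(): hands the job in; it is judged then, once.
The state is a dict: "time_s": time; "qpos": joint angles; "qvel": joint speeds; "effort": joint torques, N m; "ee_pos": TCP position; "ee_rot": TCP orientation; "force": force on the tool from outside, world axes, zero at the start; "torque": the same for the moment, N m; "gripper_width": finger opening in mm; "gripper_force": force on a finger pad.
Only numpy, scipy, OpenCV 4.12 (cv2) and the standard library are available. Lean on these libraries where they do the work, as an engineer would, in place of code of your own. Each camera call takes 0.05 s, during which the arm holds its last target. There are 200 camera calls.

## Working session

There is one attempt and no reset: what is moved stays moved. The work goes in short steps, Python scripts to look and compute and a tool call to move; the robot and the scene stay as the last step left them, time stands still between calls to the robot, and variables do not carry over. Pictures are saved under pics/ and viewed, at most 14 in all, crops included, and the job is handed in when it is done.

Besides the shell and the picture viewer there is one more tool, called after "Emit:" in YAML: its name, and indented under it one key for each argument. step_arm: Moves the arm, as the interface text tells. Its arguments: {"type":"object","properties":{"steps":{"type":"array","items":{"type":"array","items":{"type":"number"}}},"force":{"type":"number"}},"required":["steps"]}

```bash
mkdir -p pics; python3 - <<'E'
from workcell import *
import cv2
for n in("top","scene"):
    f=grab_frame(n); cv2.imwrite(f"pics/{n}0.png",f["image"]); print(n,f["fovy"],f["cx"],f["cy"],f["origin"],f["rotation"])
s=state();print(s)
E
```

```text
top 42.53982687205494 319.3784207833171 199.33332653309614 [ 150.73620303  -17.87245723 1646.67984392] [-1.67567694e+02  2.98072134e-02 -8.87857644e+01]
scene 47.29664620999202 315.83111568669653 195.95027846852375 [1352.55722672  259.49072309  819.58542967] [-131.91515095   -0.65434341  108.50296405]
{'time_s': 0.1, 'qpos': array([-6.48568503e+01,  1.83473319e+01,  8.96991221e+01, -1.43055012e-03,
        7.20407432e+01, -1.14655902e+00]), 'qvel': array([-0.07647773, -0.12852134, -0.20563145, -0.02333552,  0.0366726 ,
        0.01728343]), 'effort': array([-9.46790806e-06, -4.13333094e+01, -2.32509863e+01,  7.29010091e-02,
        4.21108666e-02, -6.92245476e-05]), 'ee_pos': array([ 254.47760573, -515.14056954,  213.21279561]), 'ee_rot': array([-1.79912793e+02, -3.84903536e-04,  2.62901506e+01]), 'force': array([-0.03137426, -0.24171372,  0.30682242]), 'torque': array([-0.02320878,  0.00184054,  0.0037247 ]), 'gripper_force': 0.0, 'gripper_width': 91.24797632442028}
```

View pics/top0.png

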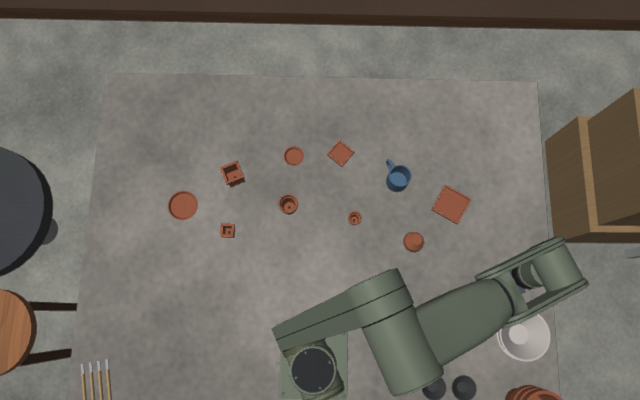

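View pics/scene0.png

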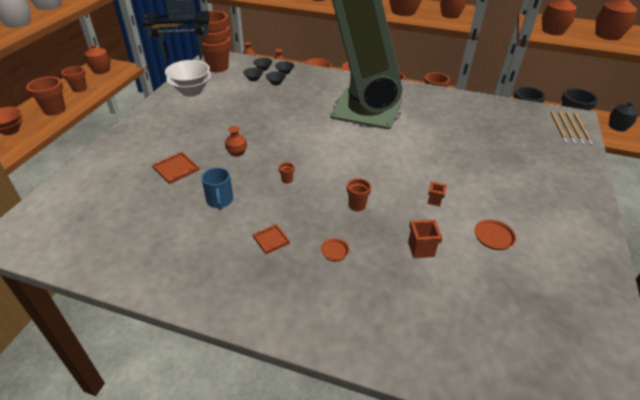

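The top view has all ten things in clear view. Round saucer L is at (183,206), square pot S (228,230), square pot L (233,174) and round saucer S (294,156). Round pot L is at (288,204), square saucer S (341,153), round pot S (355,218) and square saucer L (451,204). The vase is at (413,242) and the mug at (398,178).

The scene view shows the same things: round saucer L (495,235), square pot L (425,239), square pot S (437,193), round pot L (358,194), round saucer S (335,250), square saucer S (271,239), round pot S (287,172) and square saucer L (176,167).

```bash
cat > h.py <<'E'
import numpy as np, cv2
from scipy.spatial.transform import Rotation as R
from scipy.optimize import least_squares
from workcell import *
# name: kind, half-size, rim height, top px, scene px
OBJ=dict(RPL=('r',31,70,(288,204),(358,194)),RPS=('r',22,48,(355,218),(287,172)),
 SPL=('s',30,70,(233,174),(425,239)),SPS=('s',21,48,(228,230),(437,193)),
 RSL=('r',50,13,(183,206),(495,235)),RSS=('r',35,13,(294,156),(335,250)),
 SSL=('s',48,13,(451,204),(176,167)),SSS=('s',33,13,(341,153),(271,239)))
def cam(f):
    return 200/np.tan(np.radians(f['fovy']/2)),R.from_euler('xyz',f['rotation'],degrees=True).as_matrix(),np.array(f['origin'])
def ray(f,px,z):
    F,M,o=cam(f); px=np.atleast_2d(px).astype(float)
    d=np.c_[(px[:,0]-f['cx'])/F,(px[:,1]-f['cy'])/F,np.ones(len(px))]@M.T
    return (o+d*((z-o[2])/d[:,2])[:,None])[:,:2]
def proj(f,p):
    F,M,o=cam(f); c=M.T@(np.array(p,float)-o); return np.array([f['cx']+F*c[0]/c[2],f['cy']+F*c[1]/c[2]])
def mask(f,k=4):
    im=cv2.resize(f['image'],None,fx=k,fy=k,interpolation=cv2.INTER_CUBIC)
    b,g,r=[im[...,i].astype(int) for i in range(3)]
    return ((r-b>0.3*r+6)&(r>30)).astype(np.uint8)
def fit(f,px,kind,a,z,k=4):
    """rim centre (and yaw) from the support lines of the outline facing away from the camera, cast on the rim plane"""
    m=mask(f,k); cs,_=cv2.findContours(m,cv2.RETR_EXTERNAL,cv2.CHAIN_APPROX_NONE)
    c=max((c for c in cs if cv2.contourArea(c)>20*k*k),key=lambda c:cv2.pointPolygonTest(c,(px[0]*k,px[1]*k),True))
    P=ray(f,(c[:,0]+.5)/k-.5,z); c0=P.mean(0); rd=c0-np.array(f['origin'])[:2]; t0=np.arctan2(rd[1],rd[0])
    th=t0+np.radians(np.arange(-90,91,3)); D=np.c_[np.cos(th),np.sin(th)]; h=(P@D.T).max(0)
    if kind=='r':
        s=lambda v:D@v[:2]+v[2]-h
        best=least_squares(s,[*c0,a],loss='soft_l1')
    else:
        s=lambda v:D@v[:2]+v[2]*(abs(np.cos(th-v[3]))+abs(np.sin(th-v[3])))-h
        best=min((least_squares(s,[*c0,a,y],loss='soft_l1') for y in np.radians([-35,-15,5,25,43])),key=lambda b:b.cost)
    v=best.x; yaw=np.degrees(v[3]) if kind=='s' else 0
    return np.array([v[0],v[1],v[2],(yaw+45)%90-45]),np.sqrt(2*best.cost/len(th))
E
python3 - <<'E'
from h import *
np.set_printoptions(precision=1,suppress=True)
T,S=grab_frame('top'),grab_frame('scene')
for n,(k,a,z,pt,ps) in OBJ.items():
    print(n,a,*fit(T,pt,k,a,z),*fit(S,ps,k,a,z))
print('vase',ray(T,(413,242),50),'mug',ray(T,(398,178),60))
E
```

```text
RPL 31 [484.2  89.5  30.2   0. ] 0.19946249402356128 [483.7  91.9  30.7   0. ] 0.18549340768556727
RPS 22 [ 447.3 -121.7   21.1    0. ] 0.17365882984405204 [ 446.1 -120.    21.6    0. ] 0.3186871376949456
SPL 30 [581.4 272.3  28.8  24. ] 0.3937116801432847 [581.9 274.9  29.1  24.3] 0.4449419073250517
SPS 21 [399.2 279.9  19.5   0. ] 0.30914212919407946 [398.2 282.9  20.   -2. ] 0.5003478604944822
RSL 50 [482.9 435.5  48.6   0. ] 0.1671241301444031 [481.8 438.3  49.2   0. ] 0.21613167240214234
RSS 35 [657.8  80.4  33.8   0. ] 0.20422749592194783 [656.9  82.9  34.5   0. ] 0.17062273297833916
SSL 48 [ 505.4 -437.7   46.8  -29.3] 0.44625961489780247 [ 504.  -436.8   46.9  -28.8] 0.44585026416218887
SSS 33 [672.4 -75.3  31.8 -38.5] 0.2784084223185832 [671.3 -72.7  32.4 -38.4] 0.4441598419038788
vase [[ 372.3 -305. ]] mug [[ 575.4 -259. ]]
```

```bash
cat > plan.py <<'E'
import sys; from h import *
# plan.py x y z [yaw]: what is left to go, in tool axes
x,y,z=map(float,sys.argv[1:4]); s=state(); M=R.from_euler('xyz',s['ee_rot'],degrees=True)
yaw=float(sys.argv[4]) if len(sys.argv)>4 else s['ee_rot'][2]
goal=R.from_euler('xyz',[180,0,yaw],degrees=True)
d=np.array([x,y,z])-s['ee_pos']
np.set_printoptions(precision=2,suppress=True)
print('t',round(s['time_s'],2),'pos',s['ee_pos'],'rot',s['ee_rot'],'w',s['gripper_width'])
print('shift before turn',M.inv().apply(d),'after turn',goal.inv().apply(d),'turn',(M.inv()*goal).as_rotvec(degrees=True))
E
python3 plan.py 446.7 -121 120
```

```text
t 0.2 pos [ 254.53 -515.28  213.45] rot [-179.94   -0.     26.29] w 91.24005091032124
shift before turn [ 346.92 -268.3    93.74] after turn [ 346.92 -268.4    93.45] turn [-0.06 -0.    0.  ]
```

Emit:
step_arm:
  steps:
    - [0,0,0,43.4,-33.5,11,1]
    - [0,0,0,43.4,-33.5,11,1]
    - [0,0,0,43.4,-33.5,11,1]
    - [0,0,0,43.4,-33.5,11,1]
    - [0,0,0,43.4,-33.5,11,1]
    - [0,0,0,43.4,-33.5,11,1]
    - [0,0,0,43.4,-33.5,11,1]
    - [0,0,0,43.4,-33.5,11,1]
  force: 12

```text
time_s: 1.2
ee_pos: [447.9, -119.9, 125.7]
ee_rot: [180.0, -0.0, 26.3]
force: [0.9, -0.8, -0.2]
gripper_width: 91.2
gripper_force: 0.0
```

```bash
python3 plan.py 446.7 -121 22
```

```text
t 1.2 pos [ 447.91 -119.86  125.73] rot [179.97  -0.02  26.29] w 91.21617897042267
shift before turn [ -1.63   0.43 103.73] after turn [ -1.59   0.49 103.73] turn [ 0.03 -0.02 -0.  ]
```

Emit:
step_arm:
  steps:
    - [0,0,0,-1.6,0.4,25,1]
    - [0,0,0,0,0,25,1]
    - [0,0,0,0,0,20,1]
    - [0,0,0,0,0,15,1]
    - [0,0,0,0,0,12,1]
    - [0,0,0,0,0,6.7,1]
    - [0,0,0,0,0,0,1]
    - [0,0,0,0,0,0,0.45]

```text
time_s: 2.2
ee_pos: [446.5, -122.7, 22.7]
ee_rot: [180.0, -0.0, 26.3]
force: [0.3, 0.3, -0.3]
gripper_width: 83.8
gripper_force: 0.0
```

Emit:
step_arm:
  steps:
    - [0,0,0,0,0,0,0.4]
    - [0,0,0,0,0,0,0.3]
    - [0,0,0,0,0,0,0.3]
    - [0,0,0,0,0,0,0.3]
    - [0,0,0,0,0,0,0.3]
    - [0,0,0,0,0,0,0.3]
    - [0,0,0,0,0,0,0.3]
    - [0,0,0,0,0,0,0.3]
  force: 12

```text
time_s: 3.2
ee_pos: [445.9, -122.5, 22.2]
ee_rot: [-180.0, 0.0, 26.3]
force: [0.0, 0.4, 1.3]
gripper_width: 43.3
gripper_force: 12.0
```

```bash
python3 plan.py 657.4 81.6 150
```

```text
t 3.2 pos [ 445.9  -122.5    22.24] rot [-179.99    0.01   26.29] w 43.34494930866849
shift before turn [ 280.    -89.34 -127.79] after turn [ 280.02  -89.32 -127.76] turn [-0.01  0.01 -0.  ]
```

Emit:
step_arm:
  steps:
    - [0,0,0,0,0,-15,0.3]
    - [0,0,0,0,0,-30,0.3]
    - [0,0,0,0,0,-30,0.3]
    - [0,0,0,30,-10,-15,0.3]
    - [0,0,0,45,-14,0,0.3]
    - [0,0,0,45,-14,0,0.3]
    - [0,0,0,45,-14,0,0.3]
    - [0,0,0,45,-14,0,0.3]

```text
time_s: 4.2
ee_pos: [606.1, 30.6, 111.9]
ee_rot: [180.0, 0.0, 26.3]
force: [-0.8, -1.5, -1.4]
gripper_width: 42.9
gripper_force: 12.0
```

Emit:
step_arm:
  steps:
    - [0,0,0,40,-13,0,0.3]
    - [0,0,0,28.6,-10.3,0,0.3]
    - [0,0,0,0,0,0,0.3]
    - [0,0,0,0,0,0,0.3]
    - [0,0,0,0,0,0,0.3]
    - [0,0,0,0,0,0,0.3]
    - [0,0,0,0,0,0,0.3]
    - [0,0,0,0,0,0,0.3]

```text
time_s: 5.2
ee_pos: [656.2, 80.7, 112.4]
ee_rot: [180.0, -0.0, 26.3]
force: [-0.2, 0.4, -1.3]
gripper_width: 42.9
gripper_force: 12.0
```

```bash
python3 plan.py 657.4 81.6 27;python3 - <<'E'
from h import *
f=grab_frame('scene');s=grab_frame('top')
a=f['image'][100:300,200:460];b=s['image'][90:230,200:460]
cv2.imwrite('pics/c1.png',cv2.resize(np.vstack([a,b]),None,fx=1.7,fy=1.7,interpolation=cv2.INTER_CUBIC))
E
```

```text
t 5.2 pos [656.18  80.69 112.37] rot [179.99  -0.01  26.27] w 42.879765302955455
shift before turn [ 1.48 -0.29 85.37] after turn [ 1.5  -0.27 85.37] turn [ 0.01 -0.01 -0.  ]
```

View pics/c1.png

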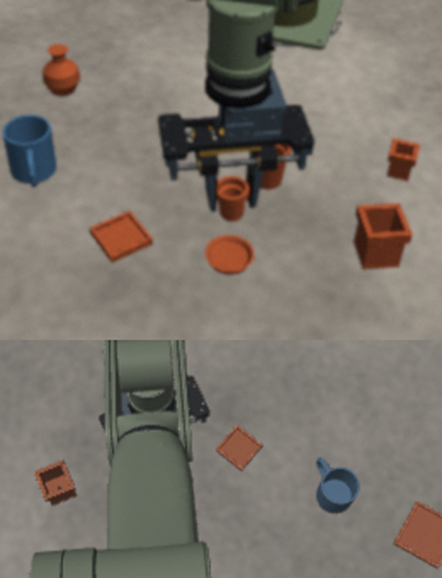

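Viewed: the small round pot is held upright between the fingers at crop (232,198), above its saucer at (228,253). I'll lower it now.

Emit:
step_arm:
  steps:
    - [0,0,0,0,-0.3,20,0.3]
    - [0,0,0,0,0,20,0.3]
    - [0,0,0,0,0,16,0.3]
    - [0,0,0,0,0,12,0.3]
    - [0,0,0,0,0,7,0.3]
    - [0,0,0,0,0,5,0.3]
    - [0,0,0,0,0,3,0.3]
    - [0,0,0,0,0,2,0.3]

```text
time_s: 6.3
ee_pos: [656.3, 81.2, 27.4]
ee_rot: [180.0, -0.0, 26.3]
force: [0.1, -0.3, -1.2]
gripper_width: 42.8
gripper_force: 12.0
```

Emit:
step_arm:
  steps:
    - [0,0,0,0,0,0,0.3]
    - [0,0,0,0,0,0,0.3]
    - [0,0,0,0,0,0,0.55]
    - [0,0,0,0,0,0,0.8]
    - [0,0,0,0,0,0,1]
    - [0,0,0,0,0,0,1]
    - [0,0,0,0,0,-10,1]
    - [0,0,0,0,0,-30,1]

```text
time_s: 7.3
ee_pos: [655.0, 81.0, 66.6]
ee_rot: [-179.9, 0.2, 26.3]
force: [0.3, 0.1, 1.5]
gripper_width: 91.1
gripper_force: 0.0
```

```bash
python3 plan.py 484 90.5 42
```

```text
t 7.3 pos [654.99  81.01  66.57] rot [-179.94    0.2    26.29] w 91.06952796384937
shift before turn [-149.02  -84.21   25.17] after turn [-149.1   -84.24   24.57] turn [-0.06  0.2  -0.  ]
```

Emit:
step_arm:
  steps:
    - [0,0,0,0,0,-35,1]
    - [0,0,0,-20,-11,-15,1]
    - [0,0,0,-35,-20,0,1]
    - [0,0,0,-35,-20,0,1]
    - [0,0,0,-35,-20,0,1]
    - [0,0,0,-25.2,-13.7,0,1]
    - [0,0,0,0,0,0,1]
    - [0,0,0,0,0,0,1]

```text
time_s: 8.3
ee_pos: [485.5, 90.7, 118.1]
ee_rot: [179.9, -0.2, 26.3]
force: [-0.3, -0.2, -0.8]
gripper_width: 91.1
gripper_force: 0.0
```

```bash
python3 plan.py 484 90.5 43; python3 - <<'E'
from h import *
f=grab_frame('scene')
print(fit(f,proj(f,(656,81,30)),'r',22,53),fit(f,OBJ['RSS'][4],'r',35,13))
cv2.imwrite('pics/c2.png',cv2.resize(f['image'][120:300,260:460],None,fx=3,fy=3,interpolation=cv2.INTER_CUBIC))
E
```

```text
t 8.3 pos [485.53  90.73 118.06] rot [179.94  -0.15  26.29] w 91.07995702050046
shift before turn [-1.67 -0.55 75.06] after turn [-1.47 -0.47 75.06] turn [ 0.06 -0.15 -0.  ]
(array([660.6094908 ,  84.06264752,  24.93944627,   0.        ]), np.float64(1.3465829956354185)) (array([624.41878518,  74.88666405,  26.17042212,   0.        ]), np.float64(1.3926422106078606))
```

View pics/c2.png

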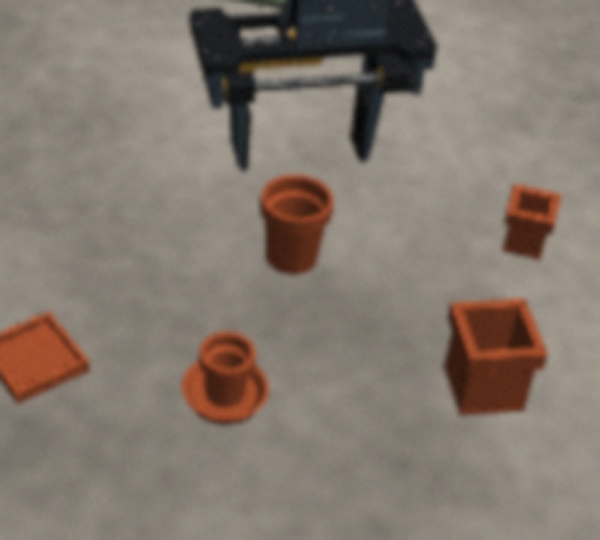

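Viewed: the small round pot stands in the round saucer, its rim centred at crop (228,352) and the saucer at (225,385). The open gripper hangs behind the large pot's collar at (295,200), as parallax would have it. Next is the large round pot.

Emit:
step_arm:
  steps:
    - [0,0,0,-1,-0.3,20,1]
    - [0,0,0,0,0,20,1]
    - [0,0,0,0,0,15,1]
    - [0,0,0,0,0,10,1]
    - [0,0,0,0,0,6,1]
    - [0,0,0,0,0,4,1]
    - [0,0,0,0,0,0,0.7]
    - [0,0,0,0,0,0,0.5]
  force: 15

```text
time_s: 9.35
ee_pos: [483.2, 90.4, 42.6]
ee_rot: [180.0, -0.0, 26.3]
force: [0.2, 0.1, -0.4]
gripper_width: 74.0
gripper_force: 0.0
```

Emit:
step_arm:
  steps:
    - [0,0,0,0,0,0,0.5]
    - [0,0,0,0,0,0,0.5]
    - [0,0,0,0,0,0,0.5]
    - [0,0,0,0,0,0,0.5]
    - [0,0,0,0,0,0,0.5]
    - [0,0,0,0,0,0,0.5]
    - [0,0,0,0,0,0,0.5]
    - [0,0,0,0,0,0,0.5]

```text
time_s: 10.35
ee_pos: [483.0, 90.6, 42.5]
ee_rot: [-180.0, -0.0, 26.3]
force: [-1.3, 2.6, 5.1]
gripper_width: 62.2
gripper_force: 15.0
```

```bash
python3 plan.py 482.3 436.9 150
```

```text
t 10.35 pos [483.03  90.63  42.53] rot [-179.99   -0.03   26.27] w 62.21027091971363
shift before turn [ 152.66 -310.85 -107.33] after turn [ 152.61 -310.83 -107.47] turn [-0.01 -0.03  0.  ]
```

Emit:
step_arm:
  steps:
    - [0,0,0,0,0,-15,0.5]
    - [0,0,0,0,0,-30,0.5]
    - [0,0,0,0,0,-35,0.5]
    - [0,0,0,10,-20,-30,0.5]
    - [0,0,0,20,-41,0,0.5]
    - [0,0,0,20,-41,0,0.5]
    - [0,0,0,20,-41,0,0.5]
    - [0,0,0,20,-41,0,0.5]

```text
time_s: 11.35
ee_pos: [481.9, 295.9, 151.2]
ee_rot: [179.9, 0.1, 26.3]
force: [0.2, 0.0, -1.8]
gripper_width: 62.4
gripper_force: 15.0
```

Emit:
step_arm:
  steps:
    - [0,0,0,20,-41,0,0.5]
    - [0,0,0,20,-41,0,0.5]
    - [0,0,0,15,-31,0,0.5]
    - [0,0,0,6.8,-13.9,0,0.5]
    - [0,0,0,0,0,20,0.5]
    - [0,0,0,0,0,20,0.5]
    - [0,0,0,0,0,20,0.5]
    - [0,0,0,0,0,15,0.5]

```text
time_s: 12.35
ee_pos: [481.2, 434.9, 75.7]
ee_rot: [179.9, 0.1, 26.3]
force: [0.1, -0.3, -1.3]
gripper_width: 62.1
gripper_force: 15.0
```

```bash
python3 plan.py 482.3 436.9 47.3
```

```text
t 12.35 pos [481.16 434.9   75.73] rot [179.92   0.12  26.26] w 62.10776402127058
shift before turn [ 1.97 -1.33 28.43] after turn [ 1.91 -1.29 28.43] turn [0.08 0.12 0.  ]
```

Emit:
step_arm:
  steps:
    - [0,0,0,0.7,-0.8,8,0.5]
    - [0,0,0,0,0,7,0.5]
    - [0,0,0,0,0,5,0.5]
    - [0,0,0,0,0,3,0.5]
    - [0,0,0,0,0,2.5,0.5]
    - [0,0,0,0,0,2,0.5]
    - [0,0,0,0,0,0.3,0.5]
    - [0,0,0,0,0,0,0.5]

```text
time_s: 13.35
ee_pos: [481.7, 437.4, 49.5]
ee_rot: [180.0, -0.0, 26.3]
force: [0.5, -0.4, -2.2]
gripper_width: 62.6
gripper_force: 15.0
```

Emit:
step_arm:
  steps:
    - [0,0,0,0,0,0,0.5]
    - [0,0,0,0,0,0,0.65]
    - [0,0,0,0,0,0,0.8]
    - [0,0,0,0,0,0,1]
    - [0,0,0,0,0,0,1]
    - [0,0,0,0,0,-10,1]
    - [0,0,0,0,0,-25,1]
    - [0,0,0,0,0,-35,1]

```text
time_s: 14.35
ee_pos: [481.3, 437.1, 120.0]
ee_rot: [180.0, 0.1, 26.3]
force: [-0.0, 0.5, -0.4]
gripper_width: 90.8
gripper_force: 0.0
```

```bash
python3 plan.py 398.7 281.5 120 -1
```

```text
t 14.35 pos [481.27 437.09 119.98] rot [179.97   0.08  26.29] w 90.81751243765648
shift before turn [-142.94  102.93    0.24] after turn [-79.84 157.01  -0.02] turn [ 0.05  0.07 27.29]
```

Emit:
step_arm:
  steps:
    - [0,0,9.1,0,0,0,1]
    - [0,0,9.1,0,0,0,1]
    - [0,0,9.1,0,0,0,1]
    - [0,0,0,-20,40,0,1]
    - [0,0,0,-20,40,0,1]
    - [0,0,0,-20,40,0,1]
    - [0,0,0,-19.8,37,0,1]
    - [0,0,0,0,0,0,1]

```text
time_s: 15.35
ee_pos: [397.5, 279.7, 120.2]
ee_rot: [180.0, 0.0, -1.1]
force: [0.2, 0.4, 0.0]
gripper_width: 91.1
gripper_force: 0.0
```

```bash
python3 plan.py 398.7 281.5 22 -1;python3 - <<'E'
from h import *
np.set_printoptions(precision=1,suppress=True)
S=grab_frame('scene')
for n in('SPS','SPL'):
    k,a,z,pt,ps=OBJ[n]; print(n,*fit(S,ps,k,a,z))
cv2.imwrite('pics/c3.png',cv2.resize(S['image'][120:300,300:540],None,fx=3,fy=3,interpolation=cv2.INTER_CUBIC))
E
```

```text
t 15.35 pos [397.45 279.72 120.19] rot [179.96   0.03  -1.1 ] w 91.09934597108321
shift before turn [ 1.27 -1.87 98.18] after turn [ 1.22 -1.8  98.19] turn [ 0.04  0.03 -0.1 ]
SPS [398.2 282.9  20.   -2. ] 0.5107382654487859
SPL [581.8 274.9  29.1  24.1] 0.5060159116702035
```

View pics/c3.png

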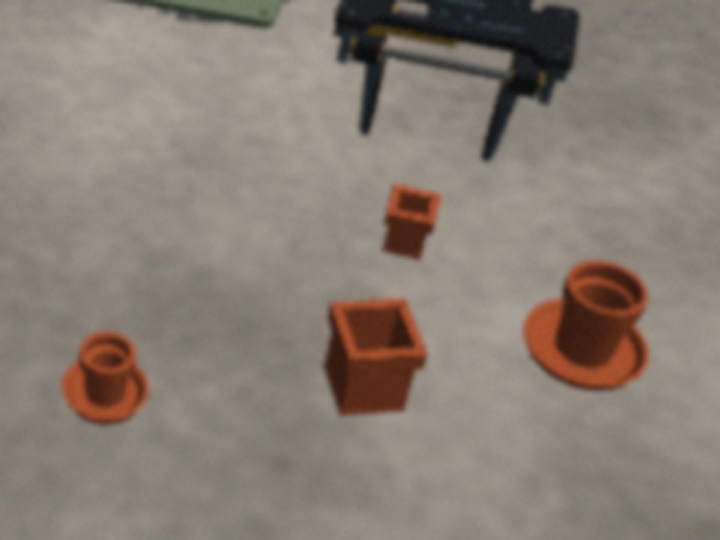

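Viewed: the large round pot stands in its saucer, foot at crop (587,350) and saucer centre at (586,345). The square pots are untouched, and the open fingers straddle the small one at (413,200). Grasping it now.

Emit:
step_arm:
  steps:
    - [0,0,0,1,-1.5,25,1]
    - [0,0,0,0,0,25,1]
    - [0,0,0,0,0,20,1]
    - [0,0,0,0,0,13,1]
    - [0,0,0,0,0,10,1]
    - [0,0,0,0,0,5,1]
    - [0,0,0,0,0,0,0.7]
    - [0,0,0,0,0,0,0.5]
  force: 12

```text
time_s: 16.4
ee_pos: [400.4, 283.6, 21.9]
ee_rot: [-180.0, -0.1, -1.0]
force: [0.6, 0.2, 0.5]
gripper_width: 74.1
gripper_force: 0.0
```

Emit:
step_arm:
  steps:
    - [0,0,0,0,0,0,0.3]
    - [0,0,0,0,0,0,0.3]
    - [0,0,0,0,0,0,0.3]
    - [0,0,0,0,0,0,0.3]
    - [0,0,0,0,0,0,0.3]
    - [0,0,0,0,0,0,0.3]
    - [0,0,0,0,0,0,0.3]
    - [0,0,0,0,0,0,0.3]

```text
time_s: 17.4
ee_pos: [400.1, 283.3, 21.5]
ee_rot: [180.0, -0.0, -1.0]
force: [-0.1, -1.0, 3.5]
gripper_width: 41.8
gripper_force: 12.0
```

```bash
python3 plan.py 671.9 -74 150 -38.5
```

```text
t 17.4 pos [400.11 283.3   21.52] rot [180.    -0.01  -1.01] w 41.77343248466484
shift before turn [ 278.04  352.49 -128.39] after turn [ 435.12  110.43 -128.48] turn [ 0.   -0.01 37.49]
```

Emit:
step_arm:
  steps:
    - [0,0,0,0,0,-15,0.3]
    - [0,0,0,0,0,-30,0.3]
    - [0,0,9.5,0,0,-30,0.3]
    - [0,0,9.5,0,0,-25,0.3]
    - [0,0,9.5,0,0,0,0.3]
    - [0,0,9,0,0,0,0.3]
    - [0,0,0,25,6,0,0.3]
    - [0,0,0,45,11,0,0.3]

```text
time_s: 18.4
ee_pos: [467.4, 187.8, 109.6]
ee_rot: [-177.4, 4.3, -34.7]
force: [0.4, -0.3, 0.1]
gripper_width: 41.7
gripper_force: 12.0
```

Emit:
step_arm:
  steps:
    - [0,0,0,50,13,0,0.3]
    - [0,0,0,50,13,0,0.3]
    - [0,0,0,50,13,0,0.3]
    - [0,0,0,50,13,0,0.3]
    - [0,0,0,50,13,0,0.3]
    - [0,0,0,50,13,0,0.3]
    - [0,0,0,40,10,0,0.3]
    - [0,0,0,26,5.4,0,0.3]

```text
time_s: 19.4
ee_pos: [714.7, -98.1, 77.3]
ee_rot: [-177.5, 4.3, -34.8]
force: [-0.3, -0.0, -0.7]
gripper_width: 41.6
gripper_force: 12.0
```

Emit:
step_arm:
  steps:
    - [0,0,0,0,0,10,0.3]
    - [0,0,0,0,0,15,0.3]
    - [0,0,0,0,0,10,0.3]
    - [0,0,0,0,0,0,0.3]
    - [0,0,0,0,0,0,0.3]
    - [0,0,0,0,0,0,0.3]
    - [0,0,0,0,0,0,0.3]
    - [0,0,0,0,0,0,0.3]

```text
time_s: 20.4
ee_pos: [712.8, -93.6, 44.1]
ee_rot: [-177.4, 4.2, -34.7]
force: [-0.4, 0.6, -1.3]
gripper_width: 42.1
gripper_force: 12.0
```

```bash
python3 plan.py 671.9 -74 27 -38.5;python3 - <<'E'
from h import *
S=grab_frame('scene')
cv2.imwrite('pics/c4.png',cv2.resize(S['image'][120:300,180:400],None,fx=3,fy=3,interpolation=cv2.INTER_CUBIC))
E
```

```text
t 20.4 pos [712.85 -93.63  44.1 ] rot [-177.43    4.22  -34.74] w 42.122008644143186
shift before turn [-43.45   8.11  20.01] after turn [-44.26  10.13  17.1 ] turn [-2.43  4.3   3.66]
```

View pics/c4.png

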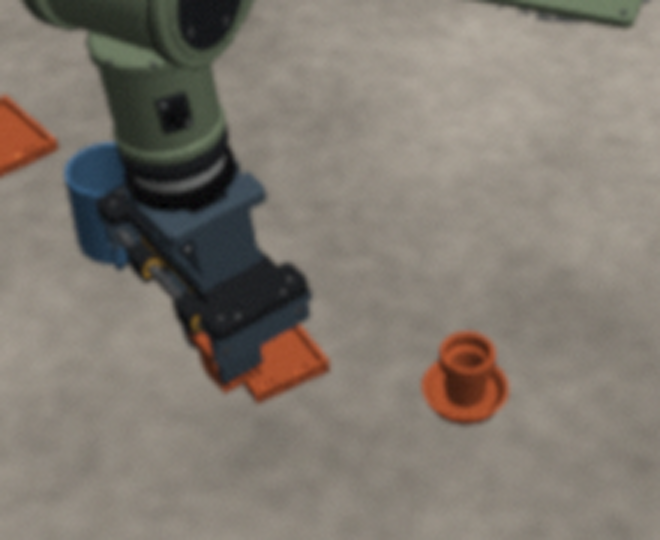

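Viewed: the pot is still held, but the hand is tilted and about 40 mm past the saucer (crop (290,365)). Joint 6 met its range during the turn. I'll lift, straighten the hand, and correct.

Emit:
step_arm:
  steps:
    - [0,0,0,0,0,-20,0.3]
    - [0,0,0,0,0,-15,0.3]
    - [-1.2,2.1,1.8,0,0,0,0.3]
    - [-1.2,2.2,1.9,0,0,0,0.3]
    - [0,0,0,0,0,0,0.3]
    - [0,0,0,0,0,0,0.3]
    - [0,0,0,0,0,0,0.3]
    - [0,0,0,0,0,0,0.3]

```text
time_s: 21.45
ee_pos: [714.0, -96.7, 78.6]
ee_rot: [-180.0, 0.0, -38.6]
force: [-0.4, -0.6, -0.7]
gripper_width: 41.9
gripper_force: 12.0
```

```bash
python3 plan.py 671.9 -74 60 -38.5; python3 -c "
from h import *
print(state()['qpos'])"
```

```text
t 21.45 pos [714.03 -96.65  78.56] rot [-179.99    0.04  -38.55] w 41.92992402241338
shift before turn [-47.05   8.55  18.59] after turn [-47.07   8.5   18.56] turn [-0.01  0.04 -0.05]
[-8.63765197e+00  3.67401076e+01  7.84552356e+01  3.42184957e-02
  6.48319579e+01  1.19902194e+02]
```

Emit:
step_arm:
  steps:
    - [0,0,0,-10,2,0,0.3]
    - [0,0,0,-15,3,0,0.3]
    - [0,0,0,-15,3,0,0.3]
    - [0,0,0,-5.7,0.5,0,0.3]
    - [0,0,0,0,0,10,0.3]
    - [0,0,0,0,0,8,0.3]
    - [0,0,0,0,0,0,0.3]
    - [0,0,0,0,0,0,0.3]

```text
time_s: 22.45
ee_pos: [673.2, -74.7, 60.5]
ee_rot: [-180.0, 0.0, -38.6]
force: [0.2, 0.4, -0.6]
gripper_width: 42.2
gripper_force: 12.0
```

```bash
python3 plan.py 671.9 -74 27 -38.5;python3 - <<'E'
from h import *
S=grab_frame('scene')
cv2.imwrite('pics/c5.png',cv2.resize(S['image'][150:290,180:360],None,fx=4,fy=4,interpolation=cv2.INTER_CUBIC))
E
```

```text
t 22.45 pos [673.2  -74.67  60.49] rot [-179.99    0.03  -38.55] w 42.21437846681583
shift before turn [-1.42  0.29 33.49] after turn [-1.43  0.29 33.49] turn [-0.01  0.03 -0.05]
```

View pics/c5.png

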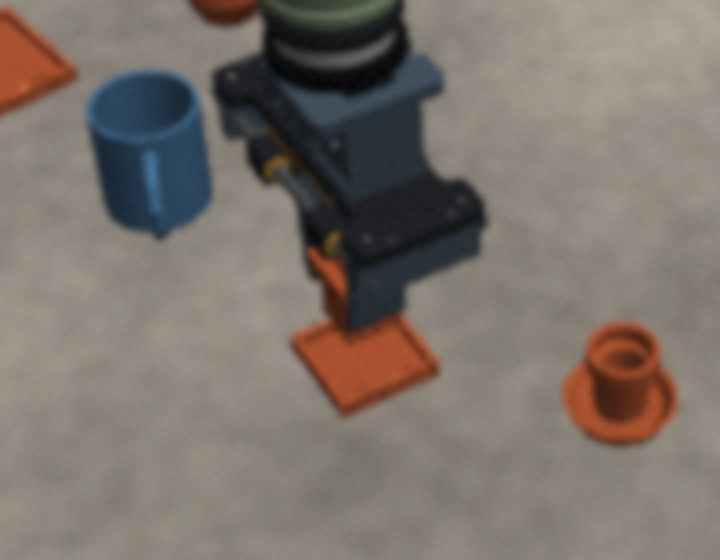

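Viewed: the small square pot is held upright over the square saucer, pot at crop (340,300) and saucer at (365,365), and its edges are in line. Lowering it.

Emit:
step_arm:
  steps:
    - [0,0,0,0,0,9,0.3]
    - [0,0,0,0,0,8,0.3]
    - [0,0,0,0,0,6,0.3]
    - [0,0,0,0,0,4,0.3]
    - [0,0,0,0,0,3,0.3]
    - [0,0,0,0,0,2,0.3]
    - [0,0,0,0,0,1,0.3]
    - [0,0,0,0,0,0,0.3]

```text
time_s: 23.5
ee_pos: [673.0, -74.5, 27.8]
ee_rot: [-180.0, 0.0, -38.5]
force: [0.0, -0.2, -1.2]
gripper_width: 42.0
gripper_force: 12.0
```

Emit:
step_arm:
  steps:
    - [0,0,0,0,0,0,0.3]
    - [0,0,0,0,0,0,0.3]
    - [0,0,0,0,0,0,0.3]
    - [0,0,0,0,0,0,0.6]
    - [0,0,0,0,0,0,0.8]
    - [0,0,0,0,0,-5,0.8]
    - [0,0,0,0,0,-20,0.8]
    - [0,0,0,0,0,-35,0.8]

```text
time_s: 24.5
ee_pos: [672.0, -74.4, 87.3]
ee_rot: [179.9, 0.2, -38.5]
force: [1.0, 0.2, -0.1]
gripper_width: 72.6
gripper_force: 0.0
```

```bash
python3 plan.py 581.6 273.5 130 24
```

```text
t 24.5 pos [671.97 -74.37  87.26] rot [179.92   0.18 -38.54] w 72.62098148959862
shift before turn [-287.56 -215.74  -42.12] after turn [  58.94 -354.56  -42.74] turn [ -0.03   0.21 -62.54]
```

Emit:
step_arm:
  steps:
    - [0,0,0,0,0,-40,1]
    - [0,0,-10.5,0,0,-3,1]
    - [0,0,-10.5,0,0,0,1]
    - [0,0,-10.5,0,0,0,1]
    - [0,0,-10.5,0,0,0,1]
    - [0,0,-10.5,0,0,0,1]
    - [0,0,-10,0,0,0,1]
    - [0,0,0,0,0,0,1]

```text
time_s: 25.5
ee_pos: [673.0, -74.5, 131.1]
ee_rot: [-180.0, -0.0, 23.8]
force: [0.6, -0.7, -0.7]
gripper_width: 91.3
gripper_force: 0.0
```

```bash
python3 plan.py 581.6 273.5 130 24
```

```text
t 25.5 pos [673.01 -74.53 131.12] rot [-179.99   -0.02   23.84] w 91.25199315076672
shift before turn [  57.07 -355.28    1.23] after turn [  58.05 -355.12    1.12] turn [-0.01 -0.02 -0.16]
```

Emit:
step_arm:
  steps:
    - [0,0,-0.2,7.5,-45,0,1]
    - [0,0,0,8,-50,0,1]
    - [0,0,0,8,-50,0,1]
    - [0,0,0,8,-50,0,1]
    - [0,0,0,8,-50,0,1]
    - [0,0,0,8,-50,0,1]
    - [0,0,0,7,-40,0,1]
    - [0,0,0,3.5,-20,0,1]

```text
time_s: 26.5
ee_pos: [580.2, 275.0, 131.2]
ee_rot: [-180.0, -0.0, 24.1]
force: [0.5, -1.2, 0.3]
gripper_width: 91.2
gripper_force: 0.0
```

Emit:
step_arm:
  steps:
    - [0,0,0,0,0,20,1]
    - [0,0,0,0,0,5,1]
    - [0,0,0,0,0,0,1]
    - [0,0,0,0,0,0,1]
    - [0,0,0,0,0,0,1]
    - [0,0,0,0,0,0,1]
    - [0,0,0,0,0,0,1]
    - [0,0,0,0,0,0,1]

```text
time_s: 27.5
ee_pos: [580.7, 273.2, 106.0]
ee_rot: [-180.0, -0.0, 24.2]
force: [-0.0, 0.2, -0.1]
gripper_width: 91.1
gripper_force: 0.0
```

```bash
python3 plan.py 581.6 273.5 43 24;python3 - <<'E'
from h import *
np.set_printoptions(precision=1,suppress=True)
T,S=grab_frame('top'),grab_frame('scene')
k,a,z,pt,ps=OBJ['SPL']; print(*fit(S,ps,k,a,z))
k,a,z,pt,ps=OBJ['SSL']; print(*fit(S,ps,k,a,z),*fit(T,pt,k,a,z))
a=S['image'][150:290,180:360];b=T['image'][120:260,310:490]
cv2.imwrite('pics/c6.png',cv2.resize(np.hstack([a,b]),None,fx=2.2,fy=2.2,interpolation=cv2.INTER_CUBIC))
E
```

```text
t 27.5 pos [580.7  273.22 105.96] rot [-179.97   -0.     24.16] w 91.06521166924483
shift before turn [ 0.93  0.15 62.96] after turn [ 0.94  0.11 62.96] turn [-0.03 -0.    0.16]
[582.6 274.3  29.8  23.8] 0.47104782411171037
[ 504.  -436.7   47.   -29. ] 0.44579592877725366 [ 505.2 -437.6   46.9  -29.2] 0.47510135482140897
```

View pics/c6.png

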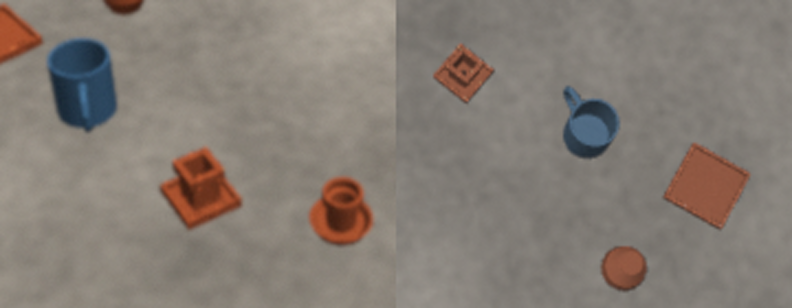

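Viewed: the small square pot stands centred and aligned in its saucer, at left crop (200,185) and right crop (464,70). The large square saucer at (707,187) is clear. Taking the large square pot now.

Emit:
step_arm:
  steps:
    - [0,0,0,0.9,0,20,1]
    - [0,0,0,0,0,15,1]
    - [0,0,0,0,0,12,1]
    - [0,0,0,0,0,8,1]
    - [0,0,0,0,0,5,1]
    - [0,0,0,0,0,3,1]
    - [0,0,0,0,0,0,0.7]
    - [0,0,0,0,0,0,0.5]
  force: 18

```text
time_s: 28.6
ee_pos: [581.8, 273.7, 43.3]
ee_rot: [-180.0, -0.0, 24.2]
force: [-0.3, 0.8, -0.0]
gripper_width: 74.0
gripper_force: 0.0
```

Emit:
step_arm:
  steps:
    - [0,0,0,0,0,0,0.5]
    - [0,0,0,0,0,0,0.5]
    - [0,0,0,0,0,0,0.5]
    - [0,0,0,0,0,0,0.5]
    - [0,0,0,0,0,0,0.5]
    - [0,0,0,0,0,0,0.5]
    - [0,0,0,0,0,0,0.5]
    - [0,0,0,0,0,0,0.5]

```text
time_s: 29.6
ee_pos: [581.6, 274.1, 43.3]
ee_rot: [-179.9, -0.0, 24.1]
force: [-2.8, 4.1, 4.9]
gripper_width: 59.9
gripper_force: 18.0
```

Emit:
step_arm:
  steps:
    - [0,0,0,0,0,-15,0.5]
    - [0,0,0,0,0,-30,0.5]
    - [0,0,0,0,0,-35,0.5]
    - [0,0,-8,0,0,-30,0.5]
    - [0,0,-10,0,0,0,0.5]
    - [0,0,-10,0,0,0,0.5]
    - [0,0,-9,0,0,0,0.5]
    - [0,0,0,0,0,0,0.5]

```text
time_s: 30.6
ee_pos: [581.4, 272.5, 152.5]
ee_rot: [-180.0, 0.1, 61.0]
force: [-0.0, 0.2, -2.5]
gripper_width: 59.9
gripper_force: 18.0
```

```bash
python3 plan.py 504.7 -437.2 153 61
```

```text
t 30.6 pos [581.37 272.46 152.53] rot [-179.98    0.1    61.04] w 59.92474887629957
shift before turn [-658.06  276.49    0.61] after turn [-657.85  276.99   -0.47] turn [-0.02  0.1   0.04]
```

Emit:
step_arm:
  steps:
    - [0,0,0,-28,11.8,0,0.5]
    - [0,0,0,-42,17.7,0,0.5]
    - [0,0,0,-42,17.7,0,0.5]
    - [0,0,0,-42,17.7,0,0.5]
    - [0,0,0,-42,17.7,0,0.5]
    - [0,0,0,-42,17.7,0,0.5]
    - [0,0,0,-42,17.7,0,0.5]
    - [0,0,0,-42,17.7,0,0.5]

```text
time_s: 31.6
ee_pos: [544.5, -76.0, 152.8]
ee_rot: [-180.0, 0.0, 61.0]
force: [0.3, -0.1, -2.7]
gripper_width: 60.1
gripper_force: 18.0
```

Emit:
step_arm:
  steps:
    - [0,0,0,-42,17.7,0,0.5]
    - [0,0,0,-42,17.7,0,0.5]
    - [0,0,0,-42,17.7,0,0.5]
    - [0,0,0,-42,17.7,0,0.5]
    - [0,0,0,-42,17.7,0,0.5]
    - [0,0,0,-42,17.7,0,0.5]
    - [0,0,0,-42,17.7,0,0.5]
    - [0,0,0,-28,11.8,0,0.5]

```text
time_s: 32.6
ee_pos: [507.5, -424.0, 152.2]
ee_rot: [-179.9, 0.0, 60.9]
force: [1.1, 0.4, -2.9]
gripper_width: 60.1
gripper_force: 18.0
```

```bash
python3 plan.py 504.7 -437.2 80 61
```

```text
t 32.6 pos [ 507.47 -423.96  152.24] rot [-179.93    0.05   60.91] w 60.06679936814704
shift before turn [-12.85   4.11  72.25] after turn [-12.92   4.    72.24] turn [-0.07  0.05 -0.09]
```

Emit:
step_arm:
  steps:
    - [0,0,0,-12.5,4.5,0,0.5]
    - [0,0,0,0,0,20,0.5]
    - [0,0,0,0,0,22,0.5]
    - [0,0,0,0,0,20,0.5]
    - [0,0,0,0,0,10,0.5]
    - [0,0,0,0,0,0,0.5]
    - [0,0,0,0,0,0,0.5]
    - [0,0,0,0,0,0,0.5]

```text
time_s: 33.6
ee_pos: [507.0, -434.9, 81.6]
ee_rot: [179.9, 0.0, 61.2]
force: [-0.4, -0.2, -2.0]
gripper_width: 60.0
gripper_force: 18.0
```

```bash
python3 plan.py 504.7 -437.2 48.3 61
```

```text
t 33.6 pos [ 506.99 -434.92   81.63] rot [179.92   0.    61.15] w 60.024669786113655
shift before turn [-3.1  -0.95 33.33] after turn [-3.1  -0.9  33.33] turn [0.08 0.   0.15]
```

Emit:
step_arm:
  steps:
    - [0,0,0,-2.9,-0.8,9,0.5]
    - [0,0,0,0,0,8,0.5]
    - [0,0,0,0,0,6,0.5]
    - [0,0,0,0,0,4,0.5]
    - [0,0,0,0,0,2,0.5]
    - [0,0,0,0,0,1.5,0.5]
    - [0,0,0,0,0,0,0.5]
    - [0,0,0,0,0,0,0.5]

```text
time_s: 34.6
ee_pos: [504.5, -436.8, 50.3]
ee_rot: [-180.0, -0.0, 61.2]
force: [0.8, -0.3, -2.8]
gripper_width: 59.8
gripper_force: 18.0
```

```bash
python3 plan.py 504.7 -437.2 48.3 61; python3 - <<'E'
from h import *
S=grab_frame('scene')
cv2.imwrite('pics/c7.png',cv2.resize(S['image'][100:220,120:280],None,fx=4,fy=4,interpolation=cv2.INTER_CUBIC))
E
```

```text
t 34.6 pos [ 504.52 -436.85   50.28] rot [-180.     -0.01   61.16] w 59.82839310228205
shift before turn [-0.22  0.33  1.98] after turn [-0.22  0.33  1.98] turn [-0.   -0.01  0.16]
```

View pics/c7.png

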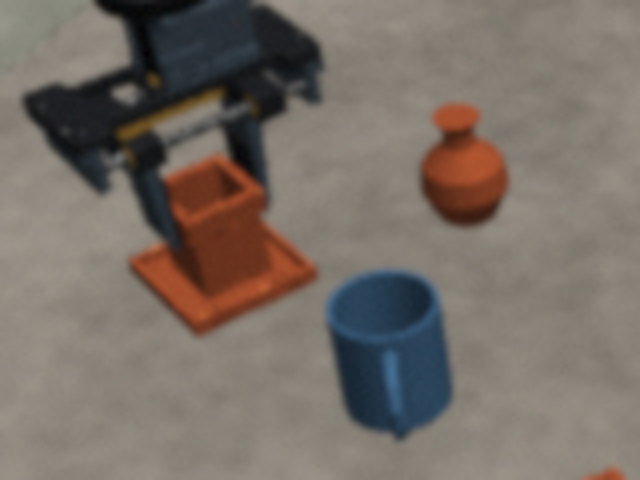

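Viewed: the large square pot at crop (220,230) is centred and aligned over its saucer at (225,265), about 2 mm above the floor. I'll lower the last bit, release and withdraw.

Emit:
step_arm:
  steps:
    - [0,0,0,0,0,1,0.5]
    - [0,0,0,0,0,1,0.5]
    - [0,0,0,0,0,0.3,0.5]
    - [0,0,0,0,0,0,0.5]
    - [0,0,0,0,0,0,0.65]
    - [0,0,0,0,0,0,0.8]
    - [0,0,0,0,0,0,1]
    - [0,0,0,0,0,0,1]

```text
time_s: 35.65
ee_pos: [504.5, -436.8, 47.7]
ee_rot: [-180.0, -0.0, 61.2]
force: [-0.1, 0.2, 0.1]
gripper_width: 87.1
gripper_force: 0.0
```

Emit:
step_arm:
  steps:
    - [0,0,0,0,0,-10,1]
    - [0,0,0,0,0,-30,1]
    - [0,0,0,0,0,-40,1]
    - [0,0,0,0,0,-40,1]
    - [0,0,0,-40,0,-20,1]
    - [0,0,0,-40,0,0,1]
    - [0,0,0,-40,0,0,1]
    - [0,0,0,0,0,0,1]

```text
time_s: 36.65
ee_pos: [444.9, -544.3, 188.2]
ee_rot: [180.0, 0.0, 61.0]
force: [0.3, -0.3, -0.5]
gripper_width: 91.1
gripper_force: 0.0
```

```bash
cat > chk.py <<'E'
from h import *
# pot-rim vs saucer far edges cannot be separated by colour: compare rim ellipse/edges by eye with projected marks
T,S=grab_frame('top'),grab_frame('scene')
def tile(f,n,w):
    sc=OBJ[n][3 if f is T else 4]; x,y=map(int,sc); c=f['image'][y-w-6:y+w-6,x-w:x+w]
    return cv2.resize(c,(196,196),interpolation=cv2.INTER_CUBIC)
N=['RSL','RSS','SSL','SSS']
cv2.imwrite('pics/c8.png',np.vstack([np.hstack([tile(f,n,24) for n in N]) for f in(T,S)]))
E
python3 chk.py
```

View pics/c8.png

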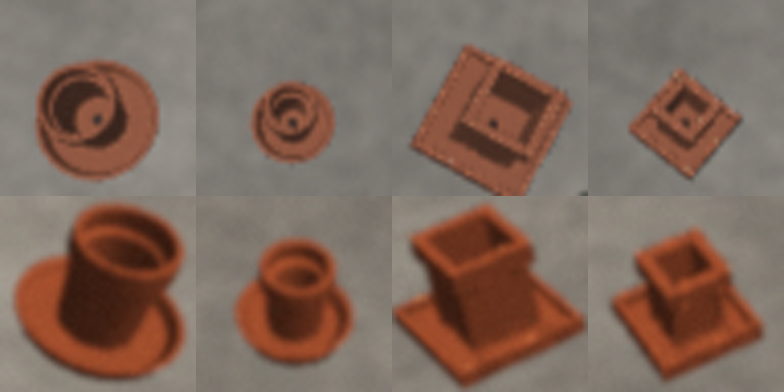

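Viewed: in all four top tiles the drain hole sits within about 3 mm of the saucer centre: RSL (97,119) against (97,121), RSS (292,122) against (293,122), SSL (493,123) against (492,122), SSS (686,122) against (686,124). The pots are upright and the square ones lined up.

```bash
python3 -c "
from workcell import *
print(job_done())"
```

```text
the job is handed in; nothing more can be done
None
```

All four pots stand upright in their matching saucers, centred to about 3 mm by the final top-camera view and the square ones lined up; the job was handed in at about 37 s, but no verdict came back.

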